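# Unhook the bare bracket and set it in the deburring nest

### The arm

A 7-joint arm with a two-finger parallel gripper is mounted at the origin on a cart in front of the work surface, level with it; the furniture and walls round the work are solid. World frame = base frame: x ahead of the robot, y to its left, z up, the work surface at z = 0. Lengths are in m, angles in degrees, forces in N, time in s.
With the tool pointing down it reaches from about 0.4 to 0.85 m from the base axis. Payload 10.4 kg.
Tool frame: the origin (TCP) lies on the centre line of the jaws, within the pads' length; the fingertips stand 8 mm ahead of it and the grasp point (between the pads) lies 11 mm behind it; z points along the fingers, y is the direction in which the jaws open and shut (so a half turn about z gives the same grasp; the last joint's range is limited). The gripper opens to 85 mm and grips with 20 to 120 N. Pads are 22 mm wide; open, the fingers measure 114 mm over their backs; the gripper's body (76 mm by 85 mm) begins 54 mm behind the grasp point. The pads swing forward as they close: fully open they stand 13 mm farther back than shut.
Start: joints at [-76.295, 19.034, -3.707, 83.658, 1.238, 77.344, -5.071], TCP at [0.162, 0.604, 0.239] pointing down, gripper open.
Joint ranges: [-148.97, 148.97], [-28.65, 121.19], [-84.17, 76.75], [9.2, 138.47], [-72.65, 252.65], [3.7, 117.97], [-149.18, 149.18]. Speed limits (degrees/s): [127.2, 127.2, 159.86, 159.86, 180, 180, 180].

### API

Orientations are given as [roll, pitch, yaw] about the fixed x, y, z axes, in that order (R = Rz(yaw) Ry(pitch) Rx(roll)).
In Python, from station import env gives the robot as it stands.
- The arm moves only by the tool jog_arm, never from a script. Its arguments are lists of equal length, an entry for each row: "travel": the shift along the tool's x, y, z scaled (see below), a list of three; "yaw": the turn about the tool's z scaled (see below). In form: {"travel": [[tx, ty, tz], ...], "yaw": [yaw, ...]}. A call has 1 to 10 rows; each row shifts and turns the commanded pose from where the row before left it, along the tool's axes as they then stand; what a row does not reach is not made up. The controller multiplies each number of a shift by 60 mm and each number of a turn by pi rad. A row lasts 1/8 s, in which the tool goes at most 62.5 mm and 10.7 degrees, less where a joint would pass 70% of its speed; a pose out of reach is approached as far as the arm can. A call with a number of a shift or a turn outside -1 to 1 is refused whole. A call with a gripper value outside its range is refused whole. "fingers" is the gripper's target within -1 to 1 (fully open at 1, half-way at 0, shut at -1), set as the call begins (left out, the last holds). The fingers move at their own pace and stop on an object; "grip_force" is the grip in N (left out, the last holds). Time passes only in rows, so rows that do not move let the fingers close. It gives the time, the measured TCP pose, the force and the opening at its end, in the units of the state.
- env.observe(): the state, without advancing time (a new reading comes with each control period).
- env.grab_frame(name): name is "side" or "top"; returns a dict with "color" (384x512x3 uint8, blue, green, red), "range_z" (384x512 float32, m along the optical axis (not along the pixel's ray), 0 where there is no reading), "fx", "fy", "cx", "cy" (pixels), "pose" (4x4, takes a point from camera to world coordinates). Camera axes: x right, y up, looking along -z (the intrinsics and any distortion apply to the point x, -y, -z); pixel columns grow to the right and rows downward; lengths in m; the calibration is good to about 2 mm. A picture is of the moment at which its call begins.
- env.finish_job(): hands the job in, once; it reports no verdict.
The state is a dict: "t": time; "q": joint angles; "joint_vel": joint speeds; "joint_torque": joint torques, N m; "tcp_pos": TCP position; "tcp_rot": TCP orientation; "force": force on the tool from outside, world axes, zero at the start; "ft_torque": the same for the moment, N m; "opening": finger opening in m.
Only numpy, scipy, OpenCV 4.12 (cv2) and the standard library are available. Lean on these libraries where they do the work, as an engineer would, in place of code of your own. Each camera call takes 0.05 s, during which the arm holds its last target. There are 200 camera calls.

### The job

The bare grey bracket hangs by its L-shaped keyholes on the screws of the upright green panel: lift it, shift it over the screw heads and pull it off without forcing it, leaving the blue bracket hanging where it is. Stand it upright on the black rubber mat and let go, so that you can change your hold (the nest leaves no room for fingers beside the arm). Then lower it gently into the white deburring nest, arm down in the channel, until it sits fully home, and let go.

Things in the scene. Friction and masses are not known exactly. Their poses are not given: they have to be found in the camera images.
- bare_bracket_arm (a point): All sizes in mm. Bare grey cast bracket, L-shaped, 0.25 to 0.45 kg: upright back plate 124 wide, 90 high, 8 thick; level arm 26 wide, 30 high, reaching 112 out from the middle of the plate's lower edge. This point: where to take the arm from above, on its middle line, 57 off the plate's front, 22 above the bracket's underside. x: from arm to plate and out of its back; y: along the plate; z: up.
- bare_bracket_holes (a point): Same bracket and axes: plate's front, midway between its two round holes (21 across, 61 apart along y). From each a level slot 11 high runs to +y and opens up into a recess 29 wide whose roof hangs on a screw. To free it: up 14 (stop at 15.5), then 19 to 35 to +y, depending on where the screws are: they meet the holes' far side 6.5 past the middle. Then off along -x, 20 or more.
- bare_bracket_edge (a point): Same bracket and axes: inside the plate's thickness, middle of its width, 12 below its top edge; where to take the plate from above, once it is off the panel, with one finger before and one behind it. The bracket's underside is 78 below. A small rib on the arm next to the plate reaches 44 above the underside.
- blue_bracket_arm (a point): The same point of a like bracket, painted blue, that hangs beside the bare one, 180 from it (on either side), and must stay there.
- trial_panel: Dark green steel panel, fixed, 320 wide, 196 high; origin: bench level, middle of its front; x into the panel, y along it to the left seen from the robot, z up. Hung brackets have its axes, their backs 2 off it. Each hangs on two fixed screws, 142 above the bench: necks 8 thick, heads 17 across, 12 to 18 off the panel. Their rail is clamped up to 8 to the left or right: no pose tells where.
- nest: Fixed deburring nest: dark base 12 thick with white plastic rails that form a channel 29 wide for the arm, tops 52 above the bench with 6 lead-ins; white end stop, and two pins behind the plate, 24 high. Origin: at bench level, below the back face of a seated bracket; axes as the seated bracket's: its arm points to -x, the plate's back to +x. About 2 of play each way.
- nest_seat (a point): Where bare_bracket_edge comes to lie when the bracket is home in the nest (90 above the bench, 4 to -x of the nest's origin); axes as the nest's.
- nest_arm (a point): Where bare_bracket_arm comes to lie when the bracket is home in the nest (34 above the bench, 65 to -x of the nest's origin); axes as the nest's.
- mat: Black rubber mat, fixed flat on the bench, 140 square, 4 thick; origin: middle of its underside; x away from the robot. Room for the bracket with its arm towards -x and arm point over the middle.

How it is judged:
By the outcome, as a careful person would: the job done as asked, in the order asked, and still so for the second after the job is handed in, with the robot touching nothing.
It also fails if it takes over 72 s, if anything falls off the work surface, if the arm or the gripper's body presses on something with over 40 N, if the wrist force passes 120 N, or if a joint passes its speed limit or range.

## Working session

There is one attempt and no reset: what is moved stays moved. The work goes in short steps, Python scripts to look and compute and a tool call to move; the robot and the scene stay as the last step left them, time stands still between calls to the robot, and variables do not carry over. Pictures are saved under pics/ and viewed, about 8 in all and at most 12, crops included, and the job is handed in when it is done.

Besides the shell and the picture viewer there is one more tool, called after "Request:" as a command line: name --pt "numbers of a row" for each row, then --argument value for the rest. jog_arm: Moves the arm, as the interface text tells. Its arguments: {"type":"object","properties":{"travel":{"type":"array"},"yaw":{"type":"array"},"fingers":{"type":"number"},"grip_force":{"type":"number"}},"required":["travel","yaw"]}

```bash
ls; mkdir -p pics
cat > h.py <<'E'
import numpy as np, cv2
from station import env
def grab(n):
    f=env.grab_frame(n); z=f["range_z"]
    v,u=np.mgrid[0:z.shape[0],0:z.shape[1]]
    p=np.stack([(u-f["cx"])/f["fx"]*z,-(v-f["cy"])/f["fy"]*z,-z],-1)
    P=p@f["pose"][:3,:3].T+f["pose"][:3,3]; P[z<=0]=np.nan
    return f["color"],P,f
E
python3 - <<'E'
from h import *
s=env.observe(); print({k:np.round(v,4).tolist() for k,v in s.items()})
for n in("side","top"):
    c,P,f=grab(n); cv2.imwrite(f"pics/{n}0.png",cv2.resize(c,None,fx=1.5,fy=1.5)); np.savez(f"{n}0.npz",c=c,P=P)
    print(n,f["pose"].round(3).tolist(),f["fx"],[k for k in f])
E
```

```text
pics
{'t': 0.0, 'q': [-76.2945, 19.0717, -3.7059, 83.7064, 1.2355, 77.3457, -5.0706], 'joint_vel': [-0.0895, -0.0173, 0.011, 0.0163, -0.0258, -0.0231, 0.0424], 'joint_torque': [0.0007, -62.5459, 0.0497, -39.1586, 0.0163, 0.0102, 0.0], 'tcp_pos': [0.1617, 0.6033, 0.2385], 'tcp_rot': [-179.916, 0.0024, 164.9993], 'force': [-0.6102, 0.3045, -0.1611], 'ft_torque': [0.0141, 0.0389, 0.0334], 'opening': 0.0856}
side [[0.987, 0.106, -0.118, 0.432], [-0.158, 0.59, -0.792, -0.83], [-0.015, 0.8, 0.599, 0.769], [0.0, 0.0, 0.0, 1.0]] 457.42839380476886 ['color', 'range_z', 'fx', 'fy', 'cx', 'cy', 'pose']
top [[0.019, 0.981, -0.193, 0.324], [-1.0, 0.021, 0.01, 0.063], [0.014, 0.193, 0.981, 1.39], [0.0, 0.0, 0.0, 1.0]] 485.17004464352533 ['color', 'range_z', 'fx', 'fy', 'cx', 'cy', 'pose']
```

View pics/side0.png

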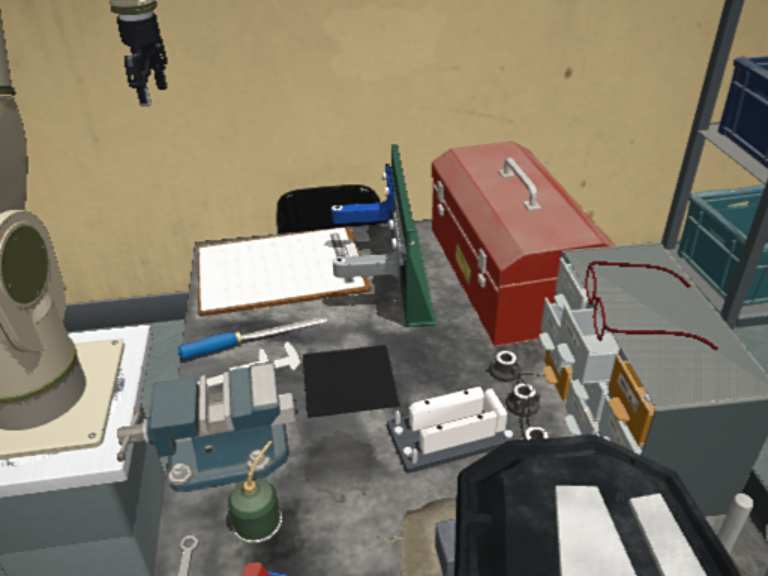

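View pics/top0.png

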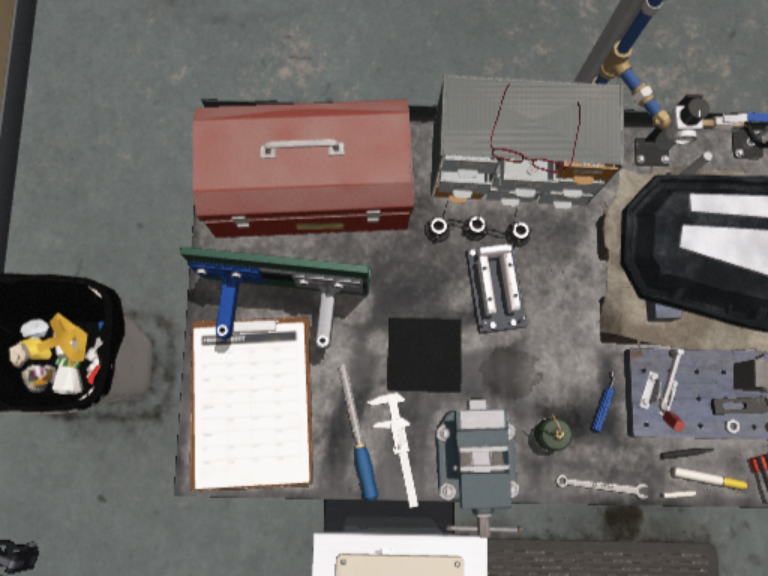

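The side view shows the blue bracket at (365,212), the bare grey one at (365,265), and the nest at (455,425). In the top view, the grey arm is at (325,315), the mat at (425,354), and the nest at (496,285), with its end stop apparently at the far end. Next I'll measure these.

Run:
```python
from h import *
d=np.load("top0.npz"); c,P=d["c"],d["P"]; e=np.load("side0.npz"); cs,Ps=e["c"],e["P"]
def at(u,v): return P[int(v/1.5),int(u/1.5)].round(3)
def fit_line(X):
    m=X.mean(0); w=np.linalg.svd(X-m,full_matrices=False)[2][0]; return m,w
# panel: top edge points
for nm,(cc,PP) in {"top":(c,P),"side":(cs,Ps)}.items():
    b,g,r=[cc[...,i].astype(int) for i in range(3)]
    x,y,z=[PP[...,i] for i in range(3)]
    green=(g>r+15)&(g>b+5)&(x>.4)&(x<1)&(y>-.1)&(z<.25)&(z>.02)
    G=PP[green]; print(nm,"green",len(G),np.percentile(G,[1,50,99],axis=0).round(3).tolist())
    t=G[G[:,2]>.19]
    if len(t)>20:
        m,w=fit_line(t[:,:2]); print(" top edge",m.round(4),w.round(4),"deg",np.degrees(np.arctan2(w[1],w[0])),np.sort((t[:,:2]-m)@w)[[2,-3]],t[:,2].max())
        nrm=np.array([w[1],-w[0]]); print("  thick",np.percentile((t[:,:2]-m)@nrm,[2,50,98]))
    fc=G[(G[:,2]<.17)]
    if len(fc)>50:
        A=np.c_[fc[:,1:],np.ones(len(fc))]; k=np.linalg.lstsq(A,fc[:,0],rcond=None)[0]; res=fc[:,0]-A@k; ok=abs(res)<.006
        k=np.linalg.lstsq(A[ok],fc[ok,0],rcond=None)[0]; print(" face x=",k.round(4),ok.mean())
    # mat
    mx=cc.max(2)
    mt=(mx<45)&(z<.02)&(z>-.01)&(x>.35)&(x<.7)&(y>-.2)&(y<.15)
    n,l,st,ce=cv2.connectedComponentsWithStats(mt.astype(np.uint8)); i=1+st[1:,4].argmax(); M=PP[l==i]
    print(" mat",M.mean(0).round(4),cv2.minAreaRect(M[:,:2].astype(np.float32)))
    # blue / grey arms
    arm=(z>.07)&(z<.125)&(x>.45)&(x<.8)&(y>-.02)&(y<.4)
    sat=cc.max(2).astype(int)-cc.min(2)
    for k,mm in(("blue",arm&(b>r+40)),("grey",arm&(sat<40))):
        A=PP[mm]; print(" ",k,len(A),np.percentile(A,[1,50,99],axis=0).round(3).tolist())
    nn=(mx>150)&(z>.03)&(z<.07)&(x>.45)&(x<.8)&(y<-.05)&(y>-.3)
    N=PP[nn]; print(" nest white",len(N),np.percentile(N,[1,50,99],axis=0).round(3).tolist(),cv2.minAreaRect(N[:,:2].astype(np.float32)))
y0,y1,x0,x1=150,232,300,360; z0,z1,w0,w1=235,320,250,350
C=np.hstack([cv2.resize(c[y0:y1,x0:x1],(400,547)),cv2.resize(cs[z0:z1,w0:w1],(400,340)) if 0 else cv2.resize(cs[z0:z1,w0:w1],(400,547))])
cv2.imwrite("pics/nest0.png",C)
```

```text
top green 639 [[0.597, 0.069, 0.191], [0.614, 0.225, 0.197], [0.632, 0.382, 0.202]]
 top edge [0.6145 0.2263] [0.0822 0.9966] deg 85.28552842326377 [-0.15825704  0.15760336] 0.20380224729607344
  thick [-6.32903467e-03 -2.59287489e-05  6.27690032e-03]
 mat [ 0.4821 -0.0413  0.003 ] ((0.4839911162853241, -0.040881820023059845), (0.13796384632587433, 0.14027531445026398), 89.8871841430664)
  blue 390 [[0.496, 0.273, 0.085], [0.564, 0.32, 0.101], [0.61, 0.349, 0.122]]
  grey 1094 [[0.482, 0.049, 0.072], [0.588, 0.152, 0.1], [0.725, 0.372, 0.124]]
 nest white 552 [[0.56, -0.237, 0.03], [0.634, -0.172, 0.049], [0.791, -0.057, 0.063]] ((0.6685764193534851, -0.164818674325943), (0.23246638476848602, 0.2559046149253845), 87.50224304199219)
side green 744 [[0.597, 0.065, 0.021], [0.61, 0.073, 0.136], [0.635, 0.364, 0.199]]
 top edge [0.6128 0.1968] [-0.0791 -0.9969] deg -94.53804161230292 [-0.17996653  0.13159393] 0.19984147701786648
  thick [-0.0062542   0.00012778  0.00548278]
 face x= [ 0.8963 -0.1105  0.5552] 0.5269607843137255
 mat [ 0.4829 -0.0498  0.0032] ((0.48338431119918823, -0.04520837217569351), (0.14219240844249725, 0.1391645222902298), 89.31362915039062)
  blue 484 [[0.497, 0.273, 0.072], [0.558, 0.311, 0.094], [0.611, 0.333, 0.122]]
  grey 1023 [[0.484, 0.051, 0.072], [0.574, 0.13, 0.096], [0.726, 0.337, 0.123]]
 nest white 1411 [[0.56, -0.246, 0.03], [0.63, -0.174, 0.046], [0.796, -0.08, 0.066]] ((0.6791314482688904, -0.14939960837364197), (0.20203439891338348, 0.26977232098579407), 81.28540802001953)
```

View pics/nest0.png

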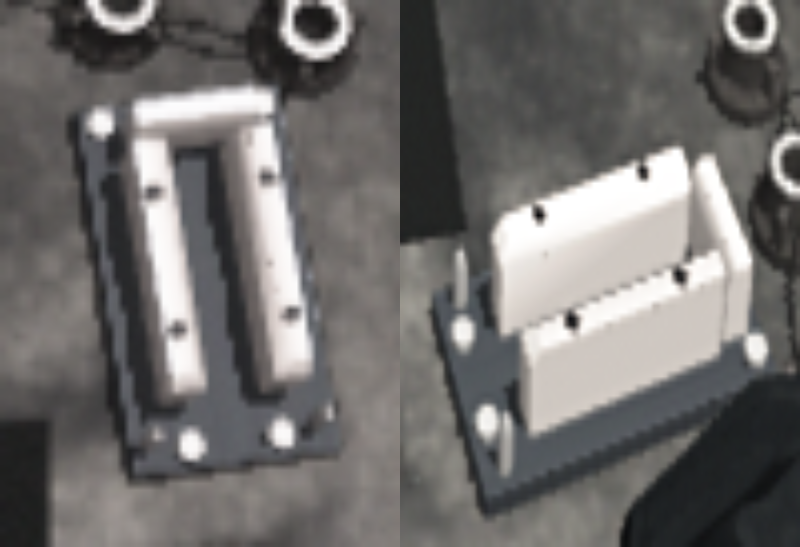

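The crop shows the end stop at the far end (205,110) and the pins at the near end: crop (155,435) and (330,410) from the top, (460,275) and (505,440) from the side. So the bracket must go in with its arm pointing away from the robot, about 180° from how it hangs. I'll refine the arm, nest and vise numbers.

Run:
```python
from h import *
yaw=np.radians(-4.65); ax=np.array([np.cos(yaw),np.sin(yaw)]); ay=np.array([-ax[1],ax[0]])
for n in("top","side"):
    d=np.load(n+"0.npz"); c,P=d["c"],d["P"]; x,y,z=[P[...,i] for i in range(3)]
    b,g,r=[c[...,i].astype(int) for i in range(3)]; sat=c.max(2).astype(int)-c.min(2)
    O=np.array([.6135,.2263])-.006*ax
    Q=P[...,:2]-O; X=Q@ax; Y=Q@ay
    for k,col,(ya,yb) in(("grey",sat<35,(-.14,-.04)),("blue",b>r+40,(.04,.14))):
        m=col&(X<-.02)&(X>-.15)&(Y>ya)&(Y<yb)&(z>.075)&(z<.125)
        hz=np.histogram(z[m],bins=np.arange(.075,.126,.005))
        zt=np.median(z[m&(z>.085)])
        t=m&(abs(z-zt)<.006)&(X<-.05)
        print(n,k,m.sum(),"ztop",zt.round(4),hz[0],"X",np.percentile(X[t],[1,99]).round(4),"Y by X",[np.percentile(Y[t&(X>q)&(X<q+.02)],[3,50,97]).round(4).tolist() for q in(-.12,-.1,-.08)])
    # plate
    m=(X>-.025)&(X<.0)&(z>.1)&(z<.19)
    for k,mm in(("grey",m&(Y<0)&(sat<35)),("blue",m&(Y>0)&(b>r+40))):
        if mm.sum()>10: print("  plate",k,mm.sum(),"X",np.percentile(X[mm],[3,50,97]).round(4),"Y",np.percentile(Y[mm],[2,98]).round(4),"z",np.percentile(z[mm],[2,98]).round(4))
    # nest white
    nn=(c.min(2)>130)&(sat<40)&(z>.044)&(z<.058)&(x>.54)&(x<.73)&(y<-.1)&(y>-.23)
    w=P[nn]; print("  nest",len(w),w[:,2].mean().round(4),cv2.minAreaRect(w[:,:2].astype(np.float32)),"box",cv2.boxPoints(cv2.minAreaRect(w[:,:2].astype(np.float32))).round(4).tolist())
    m=(x>.25)&(x<.46)&(y>-.2)&(y<0)&(z>.03); 
    print("  vise",np.percentile(P[m],[0.5,99.5],axis=0).round(3).tolist(), "x>.40:",np.nanmax(np.where(m&(x>.41),z,np.nan)) if (m&(x>.41)).any() else None)
```

```text
top grey 375 ztop 0.1003 [  4   6   8  12 144 188  12   1   0   0] X [-0.1197 -0.0509] Y by X [[-0.1003, -0.0898, -0.0788], [-0.1013, -0.0895, -0.0771], [-0.1016, -0.089, -0.0767]]
top blue 309 ztop 0.1004 [  0   3   2  12 117 157  18   0   0   0] X [-0.1193 -0.0507] Y by X [[0.0787, 0.0849, 0.1023], [0.0791, 0.09, 0.1024], [0.0781, 0.0902, 0.1025]]
  plate grey 1508 X [-0.0238 -0.0104 -0.0002] Y [-0.8123 -0.015 ] z [0.1018 0.1889]
  plate blue 233 X [-0.0221 -0.0085 -0.0025] Y [0.0334 0.145 ] z [0.1014 0.1651]
  nest 430 0.0497 ((0.6246697902679443, -0.17868103086948395), (0.12589572370052338, 0.060850635170936584), 8.74510669708252) box [[0.5577999949455261, -0.1581999957561493], [0.5670999884605408, -0.218299999833107], [0.6915000081062317, -0.19920000433921814], [0.6822999715805054, -0.13899999856948853]]
  vise [[0.25, -0.19, 0.031], [0.396, -0.078, 0.108]] x>.40: None
side grey 495 ztop 0.0989 [ 59  59  60  59 118 138   2   0   0   0] X [-0.117  -0.0504] Y by X [[-0.1051, -0.0959, -0.0808], [-0.1044, -0.0973, -0.0806], [-0.1052, -0.098, -0.0802]]
side blue 371 ztop 0.0983 [47 55 57 42 94 76  0  0  0  0] X [-0.1174 -0.0507] Y by X [[0.074, 0.0788, 0.0863], [0.0743, 0.082, 0.1001], [0.0748, 0.0844, 0.0982]]
  plate grey 1128 X [-0.0239 -0.0117 -0.0011] Y [-0.7043 -0.0483] z [0.1035 0.1866]
  plate blue 131 X [-0.0217 -0.0068 -0.0008] Y [0.0295 0.1411] z [0.1005 0.1623]
  nest 766 0.0491 ((0.6269324421882629, -0.18025892972946167), (0.12601488828659058, 0.06548251211643219), 8.891338348388672) box [[0.5595999956130981, -0.15760000050067902], [0.5697000026702881, -0.2222999930381775], [0.6941999793052673, -0.2029000073671341], [0.6840999722480774, -0.13819999992847443]]
  vise [[0.251, -0.194, 0.031], [0.399, -0.095, 0.106]] x>.40: None
```

```bash
cat >> h.py <<'E'
def plan(wps,start=None):
    """wps: (x,y,z,yaw_deg,rows); prints calls of <=10 rows, tool-frame units"""
    s=env.observe(); p,a=(np.array(s["tcp_pos"]),s["tcp_rot"][2]) if start is None else (np.array(start[:3]),start[3])
    rows=[]
    for x,y,z,yw,n in wps:
        t=np.array([x,y,z]); 
        for i in range(n):
            dp=(t-p)/(n-i); da=(yw-a)/(n-i); r=np.radians(a); c,s_=np.cos(r),np.sin(r)
            l=np.array([c*dp[0]+s_*dp[1], s_*dp[0]-c*dp[1], -dp[2]])/.06
            l=np.round(l,2 if n>3 else 3); k=round(-da/180,3); rows.append((l.tolist(),k))
            l=l*.06; p=p+np.array([c*l[0]+s_*l[1], s_*l[0]-c*l[1], -l[2]]); a-=k*180
    for i in range(0,len(rows),10):
        print('travel',[[v+0 for v in r[0]] for r in rows[i:i+10]],'yaw',[r[1] for r in rows[i:i+10]])
    print("end",p.round(4),round(a,2))
def st():
    s=env.observe(); print(s["t"],np.round(s["tcp_pos"],4),np.round(s["tcp_rot"],2),"F",np.round(s["force"],1),"q",np.round(s["q"],1),"open",round(s["opening"],4))
E
python3 - <<'E'
from h import *
plan([(.40,.30,.25,70,9),(.533,.142,.22,-4.65,9)])
E
```

```text
travel [[-0.57, -0.43, -0.02], [-0.64, -0.32, -0.02], [-0.69, -0.19, -0.02], [-0.71, -0.06, -0.02], [-0.71, 0.07, -0.02], [-0.69, 0.2, -0.02], [-0.64, 0.32, -0.02], [-0.57, 0.43, -0.02], [-0.48, 0.52, -0.03], [-0.19, 0.33, 0.06]] yaw [np.float64(0.059), np.float64(0.059), np.float64(0.059), np.float64(0.058), np.float64(0.059), np.float64(0.058), np.float64(0.059), np.float64(0.058), np.float64(0.059), np.float64(0.046)]
travel [[-0.14, 0.36, 0.06], [-0.09, 0.37, 0.05], [-0.03, 0.38, 0.06], [0.02, 0.38, 0.05], [0.08, 0.38, 0.06], [0.13, 0.36, 0.05], [0.18, 0.34, 0.06], [0.22, 0.31, 0.05]] yaw [np.float64(0.046), np.float64(0.046), np.float64(0.046), np.float64(0.046), np.float64(0.046), np.float64(0.046), np.float64(0.046), np.float64(0.046)]
end [0.5327 0.1417 0.22  ] -4.56
```

Request:
jog_arm --pt "-0.57 -0.43 -0.02" --pt "-0.64 -0.32 -0.02" --pt "-0.69 -0.19 -0.02" --pt "-0.71 -0.06 -0.02" --pt "-0.71 0.07 -0.02" --pt "-0.69 0.2 -0.02" --pt "-0.64 0.32 -0.02" --pt "-0.57 0.43 -0.02" --pt "-0.48 0.52 -0.03" --pt "-0.19 0.33 0.06" --yaw '[0.059,0.059,0.059,0.058,0.059,0.058,0.059,0.058,0.059,0.046]' --fingers 0.3 --grip_force 90

```text
t: 1.35
tcp_pos: [0.4159, 0.2808, 0.2473]
tcp_rot: [180.0, -0.0, 61.2]
force: [-0.1, 1.0, -0.4]
opening: 0.0557
```

Request:
jog_arm --pt "-0.14 0.36 0.06" --pt "-0.09 0.37 0.05" --pt "-0.03 0.38 0.06" --pt "0.02 0.38 0.05" --pt "0.08 0.38 0.06" --pt "0.13 0.36 0.05" --pt "0.18 0.34 0.06" --pt "0.22 0.31 0.05" --pt "0 0 0" --pt "0 0 0" --yaw '[0.046,0.046,0.046,0.046,0.046,0.046,0.046,0.046,0,0]'

```text
t: 2.6
tcp_pos: [0.5323, 0.1428, 0.2205]
tcp_rot: [-180.0, 0.0, -4.4]
force: [0.1, 0.7, 0.2]
opening: 0.0555
```

Run:
```python
from h import *
st()
c,P,f=grab("side"); np.savez("side1.npz",c=c,P=P); d,P2,f=grab("top"); np.savez("top1.npz",c=d,P=P2)
cv2.imwrite("pics/a1.png",np.hstack([cv2.resize(c[60:220,180:310],(390,480)),cv2.resize(d[110:270,140:270],(390,480))]))
plan([(.533,.142,.0805,-4.65,5)])
```

```text
2.6 [0.5323 0.1428 0.2205] [-1.7999e+02  4.0000e-02 -4.3900e+00] F [0.1 0.7 0.2] q [ -47.6   10.8   31.7   98.1   -6.    72.8 -109. ] open 0.0555
travel [[0.0, 0.0, 0.47], [0.0, 0.0, 0.47], [0.0, 0.01, 0.47], [0.01, 0.0, 0.46], [0.0, 0.01, 0.47]] yaw [np.float64(0.0), np.float64(0.0), np.float64(0.0), np.float64(0.001), np.float64(0.0)]
end [0.5328 0.1419 0.0803] -4.57
```

View pics/a1.png

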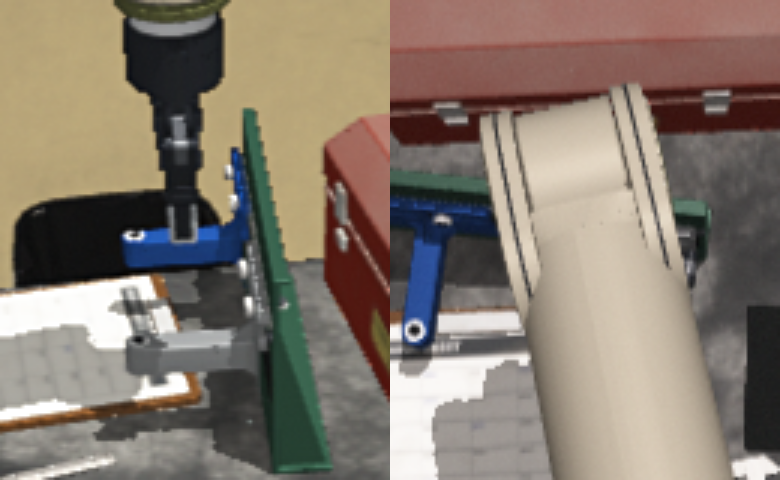

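The side view (left half) shows the open gripper at (180,130), above the grey arm at (190,350). Measured fingers and pose look right, so I'll descend and grip.

Request:
jog_arm --pt "0.0 0.0 0.47" --pt "0.0 0.01 0.47" --pt "0.0 0.0 0.47" --pt "0.01 0.0 0.46" --pt "0.0 0.01 0.46" --pt "0 0 0" --pt "0 0 0" --yaw '[0,0,0,0.001,0,0,0]'

```text
t: 3.58
tcp_pos: [0.5337, 0.1414, 0.082]
tcp_rot: [-180.0, -0.1, -4.7]
force: [-0.9, -0.2, 0.2]
opening: 0.0557
```

Request:
jog_arm --pt "0 0 0" --pt "0 0 0" --pt "0 0 0" --pt "0 0 0" --pt "0 0 0" --pt "0 0 0" --yaw '[0,0,0,0,0,0]' --fingers -1 --grip_force 90

```text
t: 4.32
tcp_pos: [0.5337, 0.1415, 0.0817]
tcp_rot: [-179.9, -0.1, -4.7]
force: [-3.4, 1.3, 6.5]
opening: 0.0248
```

Run:
```python
from h import *
st()
c,P,f=grab("side")
cv2.imwrite("pics/a2.png",cv2.resize(c[60:220,180:330],(750,600),dst=None,interpolation=cv2.INTER_CUBIC)[:600])
```

```text
4.325 [0.5337 0.1415 0.0817] [-1.7993e+02 -5.0000e-02 -4.7200e+00] F [-3.4  1.3  6.5] q [ -45.    19.7   30.   106.4  -11.7   56.8 -104.8] open 0.0248
```

View pics/a2.png

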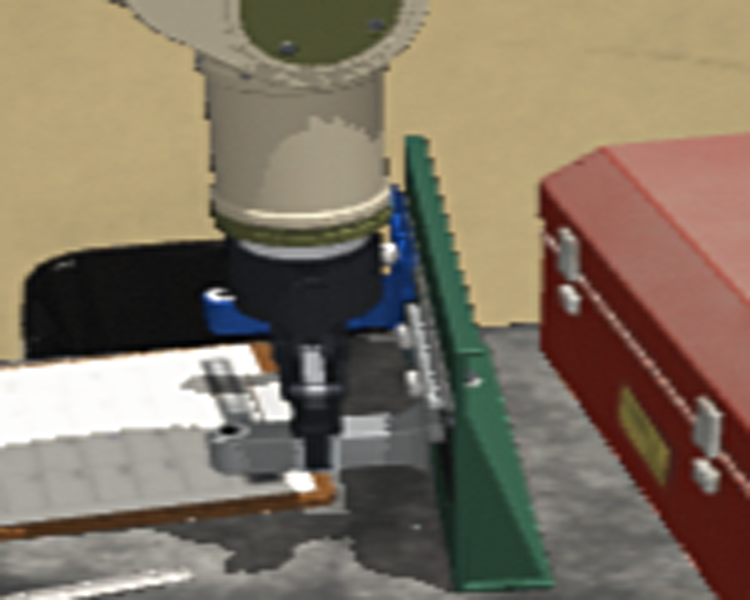

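The bracket arm at (320,445) is gripped, at an opening of 25 mm. Lifting 14 mm, slowly.

Request:
jog_arm --pt "0 0 -0.04" --pt "0 0 -0.04" --pt "0 0 -0.04" --pt "0 0 -0.04" --pt "0 0 -0.04" --pt "0 0 -0.03" --pt "0 0 0" --pt "0 0 0" --yaw '[0,0,0,0,0,0,0,0]'

```text
t: 5.38
tcp_pos: [0.5332, 0.1408, 0.0946]
tcp_rot: [-180.0, 0.0, -4.7]
force: [0.4, -0.4, -3.4]
opening: 0.0247
```

Run:
```python
from h import *
st()
```

```text
5.375 [0.5332 0.1408 0.0946] [-1.80e+02  1.00e-02 -4.74e+00] F [ 0.4 -0.4 -3.4] q [ -45.3   18.7   30.3  105.8  -11.    58.4 -105.3] open 0.0247
```

Request:
jog_arm --pt "0 0 -0.017" --pt "0 -0.05 0" --pt "0 -0.05 0" --pt "0 -0.05 0" --pt "0 -0.05 0" --pt "0 -0.05 0" --pt "0 -0.05 0" --pt "0 0 0" --yaw '[0,0,0,0,0,0,0,0]'

```text
t: 6.38
tcp_pos: [0.5348, 0.1591, 0.0957]
tcp_rot: [-180.0, 0.0, -4.7]
force: [0.1, -0.6, -2.7]
opening: 0.0247
```

Request:
jog_arm --pt "0 -0.025 0" --pt "0 -0.025 0" --pt "0 -0.025 0" --pt "0 -0.025 0" --pt "0 0 0" --yaw '[0,0,0,0,0]'

```text
t: 7.0
tcp_pos: [0.5353, 0.165, 0.0957]
tcp_rot: [-180.0, -0.0, -4.7]
force: [0.5, -0.3, -2.6]
opening: 0.0244
```

Request:
jog_arm --pt "0 -0.025 0" --pt "0 -0.025 0" --pt "0 0 0" --yaw '[0,0,0]'

```text
t: 7.38
tcp_pos: [0.5355, 0.168, 0.0957]
tcp_rot: [-180.0, 0.0, -4.7]
force: [-1.1, -0.1, -4.1]
opening: 0.0242
```

Request:
jog_arm --pt "0 -0.02 0" --pt "0 -0.02 0" --pt "0 0 0" --yaw '[0,0,0]'

```text
t: 7.75
tcp_pos: [0.5357, 0.1703, 0.0957]
tcp_rot: [-180.0, 0.0, -4.7]
force: [0.3, -0.8, -3.4]
opening: 0.0248
```

Request:
jog_arm --pt "0 -0.02 0" --pt "0 -0.02 0" --pt "0 0 0" --yaw '[0,0,0]'

```text
t: 8.12
tcp_pos: [0.5359, 0.1727, 0.0957]
tcp_rot: [-180.0, -0.0, -4.7]
force: [-0.1, -1.0, -3.1]
opening: 0.0245
```

Request:
jog_arm --pt "0 -0.02 0" --pt "0 -0.02 0" --pt "0 0 0" --yaw '[0,0,0]'

```text
t: 8.5
tcp_pos: [0.5361, 0.1751, 0.0957]
tcp_rot: [-180.0, -0.0, -4.7]
force: [-0.8, 1.0, -2.5]
opening: 0.0244
```

Request:
jog_arm --pt "0 -0.02 0" --pt "0 -0.02 0" --pt "0 0 0" --yaw '[0,0,0]'

```text
t: 8.88
tcp_pos: [0.5363, 0.1775, 0.0957]
tcp_rot: [-180.0, 0.0, -4.7]
force: [-0.8, 0.5, -3.5]
opening: 0.0238
```

Request:
jog_arm --pt "0 -0.015 0" --pt "0 -0.015 0" --pt "0 0 0" --yaw '[0,0,0]'

```text
t: 9.25
tcp_pos: [0.5365, 0.178, 0.0956]
tcp_rot: [179.9, 0.0, -4.8]
force: [-0.8, -4.6, -1.9]
opening: 0.0246
```

Contact reached at a 37 mm shift, which puts the hole middle at about 30.8 mm (within 19–35). I'll back off to the middle and pull gently.

Request:
jog_arm --pt "0 0.05 0" --pt "0 0.05 0" --pt "0 0.033 0" --pt "0 0 0" --yaw '[0,0,0,0]'

```text
t: 9.75
tcp_pos: [0.5358, 0.1711, 0.0958]
tcp_rot: [-180.0, -0.0, -4.7]
force: [-0.6, -0.9, -2.8]
opening: 0.0243
```

Request:
jog_arm --pt "-0.025 0 0" --pt "-0.025 0 0" --pt "-0.025 0 0" --pt "0 0 0" --yaw '[0,0,0,0]'

```text
t: 10.25
tcp_pos: [0.5312, 0.1716, 0.0957]
tcp_rot: [-180.0, 0.0, -4.7]
force: [0.0, -0.0, -3.8]
opening: 0.0243
```

Request:
jog_arm --pt "-0.04 0 0" --pt "-0.04 0 0" --pt "-0.04 0 0" --pt "0 0 0" --yaw '[0,0,0,0]'

```text
t: 10.75
tcp_pos: [0.524, 0.1722, 0.0957]
tcp_rot: [-180.0, 0.0, -4.7]
force: [-0.2, -0.5, -3.4]
opening: 0.0243
```

Request:
jog_arm --pt "-0.06 0 0" --pt "-0.06 0 0" --pt "-0.08 0 0" --pt "-0.1 0 0" --pt "-0.1 0 0" --pt "-0.1 0 0" --pt "0 0 0" --yaw '[0,0,0,0,0,0,0]'

```text
t: 11.62
tcp_pos: [0.4938, 0.1748, 0.0958]
tcp_rot: [-180.0, 0.0, -4.7]
force: [1.0, 0.3, -3.2]
opening: 0.0244
```

Run:
```python
from h import *
st()
c,P,f=grab("side"); d,P2,f=grab("top")
cv2.imwrite("pics/a3.png",np.hstack([cv2.resize(c[60:220,160:310],(562,600))[:, :],]))
```

```text
11.625 [0.4938 0.1748 0.0958] [-1.7998e+02  1.0000e-02 -4.7200e+00] F [ 1.   0.3 -3.2] q [ -50.4   14.9   29.4  109.8   -8.7   57.4 -111.8] open 0.0244
```

View pics/a3.png

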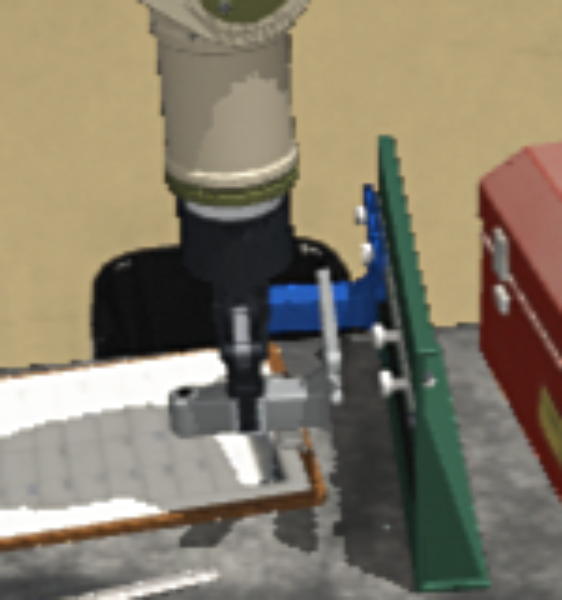

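The bracket at (250,395) is clear of the freed screws at (385,355), and blue still hangs. Next I'll carry it to the mat, turned so the arm points to -y, which keeps the half-turn within joint 7's range.

Run:
```python
from h import *
plan([(.475,.15,.13,-4.7,3),(.475,.07,.17,0,4),(.4837,-.048,.17,90,11),(.4837,-.048,.035,90,6),(.4837,-.048,.035,90,2)])
```

```text
travel [[-0.096, 0.146, -0.19], [-0.096, 0.146, -0.19], [-0.095, 0.145, -0.189], [0.03, 0.33, -0.17], [0.02, 0.33, -0.17], [0.01, 0.34, -0.16], [0.01, 0.33, -0.17], [0.01, 0.18, 0.0], [-0.01, 0.18, 0.0], [-0.04, 0.18, 0.0]] yaw [np.float64(-0.0), np.float64(-0.0), np.float64(-0.0), np.float64(-0.007), np.float64(-0.006), np.float64(-0.007), np.float64(-0.006), np.float64(-0.045), np.float64(-0.046), np.float64(-0.045)]
travel [[-0.06, 0.17, 0.0], [-0.09, 0.16, 0.0], [-0.11, 0.14, 0.0], [-0.12, 0.13, 0.0], [-0.14, 0.11, 0.0], [-0.16, 0.08, 0.0], [-0.16, 0.06, 0.0], [-0.18, 0.04, 0.0], [0.0, 0.0, 0.38], [0.0, 0.0, 0.37]] yaw [np.float64(-0.046), np.float64(-0.045), np.float64(-0.046), np.float64(-0.045), np.float64(-0.046), np.float64(-0.045), np.float64(-0.046), np.float64(-0.045), np.float64(-0.0), np.float64(-0.0)]
travel [[0.0, 0.0, 0.38], [0.0, 0.0, 0.37], [0.0, 0.0, 0.38], [0.0, 0.0, 0.37], [0.001, 0.001, 0.002], [0.001, 0.001, 0.001]] yaw [np.float64(-0.0), np.float64(-0.0), np.float64(-0.0), np.float64(-0.0), np.float64(-0.0), np.float64(-0.0)]
end [ 0.4837 -0.048   0.035 ] 89.95
```

Request:
jog_arm --pt "-0.1 0.15 -0.19" --pt "-0.1 0.15 -0.19" --pt "-0.1 0.14 -0.19" --pt "0.03 0.33 -0.17" --pt "0.02 0.33 -0.17" --pt "0.01 0.34 -0.16" --pt "0.01 0.33 -0.17" --pt "0.01 0.18 0.0" --pt "-0.01 0.18 0.0" --pt "-0.04 0.18 0.0" --yaw '[0,0,0,-0.007,-0.006,-0.007,-0.006,-0.045,-0.046,-0.045]'

```text
t: 12.98
tcp_pos: [0.4762, 0.0365, 0.1708]
tcp_rot: [-180.0, -0.1, 24.7]
force: [0.1, 0.3, -3.6]
opening: 0.0244
```

Request:
jog_arm --pt "-0.06 0.17 0.0" --pt "-0.09 0.16 0.0" --pt "-0.11 0.14 0.0" --pt "-0.12 0.13 0.0" --pt "-0.14 0.11 0.0" --pt "-0.16 0.08 0.0" --pt "-0.16 0.06 0.0" --pt "-0.18 0.04 0.0" --pt "0 0 0" --pt "0 0 0" --yaw '[-0.046,-0.045,-0.046,-0.045,-0.046,-0.045,-0.046,-0.045,0,0]'

```text
t: 14.22
tcp_pos: [0.4825, -0.048, 0.1704]
tcp_rot: [180.0, -0.0, 89.8]
force: [-2.1, 0.0, -3.7]
opening: 0.0245
```

Run:
```python
from h import *
st()
plan([(.4837,-.048,.035,90,6)])
c,P,f=grab("side"); d,P2,f=grab("top"); np.savez("s2.npz",c=c,P=P); np.savez("t2.npz",c=d,P=P2)
cv2.imwrite("pics/a4.png",np.hstack([cv2.resize(c[100:340,130:360],(390,407)),cv2.resize(d[120:360,200:430],(390,407))]))
```

```text
14.225 [ 0.4825 -0.048   0.1704] [ 1.7998e+02 -3.0000e-02  8.9760e+01] F [-2.1  0.  -3.7] q [-35.5   3.8  37.6 111.2  -2.6  65.7   2.9] open 0.0245
travel [[0.0, 0.0, 0.38], [0.0, 0.0, 0.38], [0.0, 0.0, 0.37], [0.0, 0.01, 0.38], [0.0, 0.0, 0.37], [0.0, 0.01, 0.38]] yaw [np.float64(-0.0), np.float64(-0.0), np.float64(-0.0), np.float64(-0.0), np.float64(-0.001), np.float64(-0.0)]
end [ 0.4837 -0.048   0.0348] 89.94
```

View pics/a4.png

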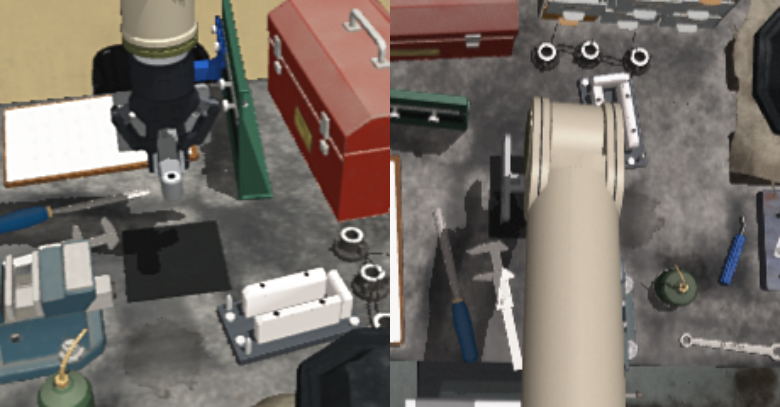

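The bracket hangs level over the mat (side view, arm tip at (172,178); top view, plate at (507,185)). Lowering.

Request:
jog_arm --pt "0.0 0.0 0.38" --pt "0.0 0.0 0.38" --pt "0.0 0.01 0.37" --pt "0.0 0.01 0.38" --pt "0.0 0.0 0.37" --pt "0.0 0.0 0.3" --pt "0 0 0.1" --pt "0 0 0.06" --pt "0 0 0" --yaw '[0,0,0,0,-0.001,0,0,0,0]'

```text
t: 15.45
tcp_pos: [0.4842, -0.0482, 0.0301]
tcp_rot: [180.0, -0.0, 90.1]
force: [0.5, -0.2, -3.0]
opening: 0.0246
```

Request:
jog_arm --pt "0 0 0.04" --pt "0 0 0.04" --pt "0 0 0.03" --pt "0 0 0" --yaw '[0,0,0,0]'

```text
t: 15.95
tcp_pos: [0.4838, -0.0484, 0.023]
tcp_rot: [-180.0, -0.0, 90.1]
force: [-0.7, 0.5, -2.8]
opening: 0.0245
```

Request:
jog_arm --pt "0 0 0.03" --pt "0 0 0.03" --pt "0 0 0.02" --pt "0 0 0" --yaw '[0,0,0,0]'

```text
t: 16.45
tcp_pos: [0.4838, -0.0484, 0.0182]
tcp_rot: [-180.0, -0.0, 90.1]
force: [0.2, -0.0, -3.8]
opening: 0.0245
```

Request:
jog_arm --pt "0 0 0.015" --pt "0 0 0.01" --pt "0 0 0" --yaw '[0,0,0]'

```text
t: 16.82
tcp_pos: [0.4838, -0.0484, 0.0168]
tcp_rot: [-180.0, -0.0, 90.1]
force: [0.7, -0.6, -3.1]
opening: 0.0246
```

Request:
jog_arm --pt "0 0 0.015" --pt "0 0 0.01" --pt "0 0 0" --yaw '[0,0,0]'

```text
t: 17.2
tcp_pos: [0.484, -0.0482, 0.0158]
tcp_rot: [180.0, -0.0, 90.1]
force: [-3.9, 2.0, 7.5]
opening: 0.0247
```

Request:
jog_arm --pt "0 0 0.015" --pt "0 0 0.0" --pt "0 0 0" --yaw '[0,0,0]'

```text
t: 17.58
tcp_pos: [0.4843, -0.048, 0.0154]
tcp_rot: [180.0, -0.1, 90.1]
force: [-6.1, 2.6, 16.0]
opening: 0.0242
```

Contact at TCP z about 0.016 as predicted. I'll relax 0.9 mm, release and rise.

Request:
jog_arm --pt "0 0 -0.015" --pt "0 0 0" --yaw '[0,0]'

```text
t: 17.82
tcp_pos: [0.4842, -0.0481, 0.0156]
tcp_rot: [180.0, -0.0, 90.1]
force: [-1.8, 2.4, 3.6]
opening: 0.0244
```

Request:
jog_arm --pt "0 0 0" --pt "0 0 0" --pt "0 0 0" --pt "0 0 0" --pt "0 0 -0.1" --pt "0 0 -0.3" --pt "0 0 -0.6" --pt "0 0 -0.7" --pt "0 0 -0.7" --pt "0 0 0" --yaw '[0,0,0,0,0,0,0,0,0,0]' --fingers 0.3

```text
t: 19.08
tcp_pos: [0.4858, -0.0486, 0.1633]
tcp_rot: [179.6, -0.1, 90.1]
force: [1.2, -0.5, -0.2]
opening: 0.0553
```

Run:
```python
from h import *
st()
for n in("side","top"):
    c,P,f=grab(n); np.savez(n+"3.npz",c=c,P=P)
    x,y,z=[P[...,i] for i in range(3)]
    m=(x>.40)&(x<.56)&(y>-.1)&(y<.06)&(z>.045)&(z<.1)
    # plate top edge
    t=m&(z>.084)&(z<.1)&(y>-.01); A=P[t]
    if len(A)>10:
        r=cv2.minAreaRect(A[:,:2].astype(np.float32)); print(n,"plate",len(A),A.mean(0).round(4),r,np.percentile(A,[2,98],axis=0).round(4).tolist())
    t=(x>.45)&(x<.52)&(y>-.12)&(y<-.0)&(z>.025)&(z<.045); A=P[t]
    if len(A)>10: print(n,"arm top",len(A),np.percentile(A,[2,50,98],axis=0).round(4).tolist())
    cv2.imwrite(f"pics/b_{n}.png",c)
s,t=np.load("side3.npz")["c"],np.load("top3.npz")["c"]
cv2.imwrite("pics/a5.png",np.hstack([cv2.resize(s[160:320,180:340],(400,400)),cv2.resize(t[150:310,200:360],(400,400))]))
```

```text
19.075 [ 0.4858 -0.0486  0.1633] [ 1.7962e+02 -1.1000e-01  9.0090e+01] F [ 1.2 -0.5 -0.2] q [-36.3   4.6  38.8 111.6  -3.3  64.5   3.9] open 0.0553
side plate 264 [0.4848 0.0071 0.0904] ((0.4863099753856659, 0.00838287640362978), (0.01433967612683773, 0.12294133752584457), 89.59097290039062) [[0.4277, 0.0023, 0.0844], [0.5438, 0.0147, 0.095]]
side arm top 388 [[0.4742, -0.1054, 0.0268], [0.4865, -0.0556, 0.033], [0.4993, -0.0012, 0.0414]]
top plate 146 [0.4816 0.0104 0.0926] ((0.4840821921825409, 0.010554201900959015), (0.1222778856754303, 0.008307411335408688), 0.48362064361572266) [[0.4254, 0.0064, 0.0871], [0.5423, 0.0145, 0.0982]]
top arm top 91 [[0.4726, -0.0271, 0.0271], [0.4835, -0.0155, 0.0338], [0.4955, -0.0012, 0.0421]]
```

View pics/a5.png

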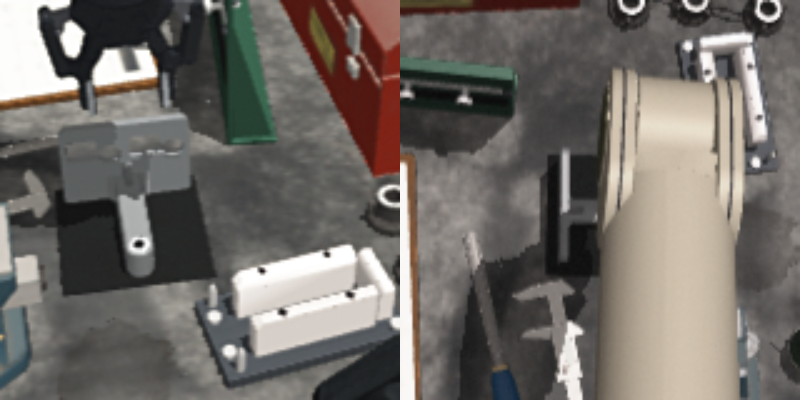

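The bracket stands upright, on its own, in the mat (side view (135,210)); the plate's top edge is at y≈0.011. Now I'll re-grasp by the plate edge at tool yaw 0.

Run:
```python
from h import *
plan([(.4842,.0117,.15,0,10),(.4842,.0117,.071,0,5)])
```

```text
travel [[0.1, 0.0, 0.02], [0.1, -0.02, 0.02], [0.1, -0.03, 0.02], [0.09, -0.04, 0.02], [0.08, -0.06, 0.01], [0.07, -0.07, 0.02], [0.06, -0.08, 0.01], [0.05, -0.09, 0.02], [0.03, -0.09, 0.01], [0.01, -0.1, 0.02]] yaw [np.float64(0.05), np.float64(0.05), np.float64(0.05), np.float64(0.05), np.float64(0.05), np.float64(0.05), np.float64(0.05), np.float64(0.05), np.float64(0.05), np.float64(0.051)]
travel [[0.0, 0.0, 0.26], [0.0, 0.0, 0.26], [0.0, 0.0, 0.26], [0.0, 0.0, 0.27], [0.0, 0.0, 0.26]] yaw [np.float64(-0.0), np.float64(-0.0), np.float64(-0.0), np.float64(-0.0), np.float64(-0.0)]
end [0.484  0.0118 0.0712] -0.06
```

Request:
jog_arm --pt "0.1 0.0 0.02" --pt "0.1 -0.02 0.02" --pt "0.1 -0.03 0.02" --pt "0.09 -0.04 0.02" --pt "0.08 -0.06 0.01" --pt "0.07 -0.07 0.02" --pt "0.06 -0.08 0.01" --pt "0.05 -0.09 0.02" --pt "0.03 -0.09 0.01" --pt "0.01 -0.1 0.02" --yaw '[0.05,0.05,0.05,0.05,0.05,0.05,0.05,0.05,0.05,0.051]'

```text
t: 20.42
tcp_pos: [0.4831, 0.0116, 0.1481]
tcp_rot: [179.9, 0.1, -0.4]
force: [-0.1, 0.1, 0.8]
opening: 0.0555
```

Request:
jog_arm --pt "0 0 0" --pt "0 0 0" --yaw '[0,0]'

```text
t: 20.68
tcp_pos: [0.4835, 0.0114, 0.1487]
tcp_rot: [180.0, 0.0, 0.1]
force: [0.4, 0.7, -0.7]
opening: 0.0556
```

Run:
```python
from h import *
st()
plan([(.4842,.0117,.071,0,5)])
```

```text
20.675 [0.4835 0.0114 0.1487] [1.7998e+02 5.0000e-02 1.4000e-01] F [ 0.4  0.7 -0.7] q [-45.5   5.5  41.2 112.9  -4.1  63.1 -92.5] open 0.0556
travel [[0.0, 0.0, 0.26], [0.0, 0.0, 0.26], [0.0, 0.0, 0.26], [0.01, 0.0, 0.26], [0.0, -0.01, 0.26]] yaw [np.float64(0.0), np.float64(0.0), np.float64(0.0), np.float64(0.0), np.float64(0.001)]
end [0.4841 0.012  0.0707] -0.04
```

Request:
jog_arm --pt "0.0 0.0 0.26" --pt "0.0 0.0 0.26" --pt "0.0 0.0 0.26" --pt "0.01 0.0 0.26" --pt "0.0 0.0 0.25" --pt "0 0 0" --yaw '[0,0,0,0,0.001,0]'

```text
t: 21.42
tcp_pos: [0.4837, 0.0115, 0.0705]
tcp_rot: [179.9, 0.1, -0.3]
force: [0.1, 0.6, 0.4]
opening: 0.0556
```

Request:
jog_arm --pt "0 0 0" --pt "0 0 0" --pt "0 0 0" --pt "0 0 0" --pt "0 0 0" --pt "0 0 0" --yaw '[0,0,0,0,0,0]' --fingers -1 --grip_force 100

```text
t: 22.18
tcp_pos: [0.485, 0.0117, 0.0724]
tcp_rot: [-180.0, -0.1, -0.2]
force: [-1.0, -1.3, 6.7]
opening: 0.0063
```

Run:
```python
from h import *
st()
```

```text
22.175 [0.485  0.0117 0.0724] [-1.7997e+02 -6.0000e-02 -2.4000e-01] F [-1.  -1.3  6.7] q [-43.1  13.1  40.2 116.8 -10.6  53.5 -87.5] open 0.0063
```

Gripped on the plate. Now to refine the nest pose from the unobstructed first frames.

Run:
```python
from h import *
vis=[]
for n in("top","side"):
    d=np.load(n+"0.npz"); c,P=d["c"],d["P"]; x,y,z=[P[...,i] for i in range(3)]
    a=np.radians(8.8); A=np.array([np.cos(a),np.sin(a)]); B=np.array([-A[1],A[0]])
    Q=P[...,:2]-np.array([.5635,-.189]); U=Q@A; V=Q@B
    reg=(abs(V)<.06)&(U>-.05)&(U<.15)
    w=reg&(z>.040)&(z<.058)
    for s,vv in(("rail-",(-.03,-.018)),("rail+",(.018,.03))):
        m=w&(V>vv[0]-.01)&(V<vv[1]+.01)&(U>.01)&(U<.1)&(z>.047)
        # line through each rail top centre
        k=np.polyfit(U[m],V[m],1); m2=w&(z>.047)&(abs(V)<.04)&(np.sign(V)==np.sign(vv[0]+vv[1]))&(U<.1)
        print(n,s,m.sum(),"Vlim",np.percentile(V[m],[2,50,98]).round(4),"slope deg",np.degrees(k[0]).round(2),"Umin",np.percentile(U[m2],[0,2]).round(4), "z",np.median(z[m]).round(4))
    m=w&(abs(V)<.012)&(U>.08); print(n,"stop U",np.percentile(U[m],[2,50,98]).round(4),m.sum(),"zs",np.median(z[m]).round(4))
    m=reg&(z>.024)&(z<.045)&(U<-.004); print(n,"pins?",m.sum(),np.c_[U[m],V[m],z[m]].round(3).tolist()[:24])
    m=reg&(z>.006)&(z<.02); print(n,"base",np.percentile(U[m],[1,99]).round(4),np.percentile(V[m],[1,99]).round(4))
c=np.load("top0.npz")["c"]; s=np.load("side0.npz")["c"]
```

```text
top rail- 154 Vlim [-0.0289 -0.0217 -0.0131] slope deg -0.24 Umin [0.001 0.003] z 0.0506
top rail+ 138 Vlim [0.0171 0.0245 0.0307] slope deg -0.52 Umin [-0.0009  0.0014] z 0.0507
top stop U [0.1112 0.1189 0.1252] 33 zs 0.0435
top pins? 13 [[-0.016, -0.034, 0.037], [-0.015, -0.038, 0.031], [-0.017, -0.032, 0.029], [-0.018, -0.034, 0.031], [-0.019, -0.035, 0.04], [-0.02, -0.035, 0.026], [-0.021, -0.036, 0.033], [-0.013, 0.036, 0.025], [-0.016, 0.041, 0.032], [-0.017, 0.038, 0.033], [-0.017, 0.034, 0.028], [-0.019, 0.041, 0.03], [-0.019, 0.037, 0.027]]
top base [-0.0311  0.1437] [-0.0506  0.0469]
side rail- 223 Vlim [-0.0326 -0.0276 -0.0188] slope deg -0.48 Umin [0.0025 0.0039] z 0.0511
side rail+ 261 Vlim [0.0132 0.0201 0.0294] slope deg 0.36 Umin [0.0012 0.0042] z 0.0505
side stop U [0.0975 0.1195 0.1267] 61 zs 0.0447
side pins? 32 [[-0.016, 0.037, 0.034], [-0.014, 0.036, 0.035], [-0.017, 0.035, 0.034], [-0.015, 0.034, 0.034], [-0.012, 0.035, 0.032], [-0.019, 0.034, 0.032], [-0.017, 0.034, 0.031], [-0.015, 0.034, 0.031], [-0.013, 0.034, 0.029], [-0.019, 0.036, 0.026], [-0.017, 0.035, 0.027], [-0.015, 0.032, 0.029], [-0.013, 0.033, 0.028], [-0.017, 0.034, 0.025], [-0.015, 0.034, 0.024], [-0.014, 0.031, 0.027], [-0.015, -0.038, 0.037], [-0.017, -0.036, 0.031], [-0.016, -0.04, 0.036], [-0.013, -0.038, 0.033], [-0.018, -0.038, 0.031], [-0.016, -0.039, 0.032], [-0.014, -0.04, 0.032], [-0.018, -0.04, 0.03]]
side base [-0.029   0.1323] [-0.0481  0.0416]
```

Run:
```python
from h import *
for n in("top","side"):
    d=np.load(n+"0.npz"); P=d["P"]; z=P[...,2]
    a=np.radians(8.7); A=np.array([np.cos(a),np.sin(a)]); B=np.array([-A[1],A[0]])
    Q=P[...,:2]-np.array([.5635,-.189]); U=Q@A; V=Q@B
    m=(abs(V)<.008)&(U>.085)&(U<.125)&(z>.005)&(z<.06); o=np.argsort(U[m]); print(n,np.c_[U[m],z[m]][o].round(3).tolist()[::2])
plan([(.485,.005,.165,-.24,5),(.52,-.10,.165,55,6),(.5556,-.1902,.16,98.7,8),(.5556,-.1902,.16,98.7,1)])
```

```text
top [[0.085, 0.012], [0.086, 0.013], [0.088, 0.009], [0.089, 0.015], [0.09, 0.008], [0.091, 0.012], [0.092, 0.011], [0.094, 0.014], [0.094, 0.013], [0.097, 0.006], [0.098, 0.011], [0.098, 0.007], [0.099, 0.016], [0.1, 0.012], [0.102, 0.011], [0.103, 0.011], [0.104, 0.009], [0.106, 0.013], [0.106, 0.013], [0.108, 0.009], [0.109, 0.008], [0.109, 0.009], [0.11, 0.014], [0.111, 0.025], [0.111, 0.032], [0.111, 0.022], [0.111, 0.008], [0.111, 0.039], [0.112, 0.017], [0.112, 0.013], [0.114, 0.042], [0.115, 0.043], [0.115, 0.038], [0.116, 0.048], [0.117, 0.042], [0.119, 0.044], [0.12, 0.043], [0.12, 0.042], [0.122, 0.045], [0.123, 0.043], [0.124, 0.04]]
side [[0.112, 0.03], [0.112, 0.023], [0.113, 0.019], [0.113, 0.035], [0.113, 0.026], [0.113, 0.029], [0.113, 0.04], [0.114, 0.041], [0.114, 0.041], [0.114, 0.041], [0.115, 0.04], [0.116, 0.041], [0.116, 0.039], [0.116, 0.045], [0.116, 0.046], [0.117, 0.043], [0.118, 0.046], [0.118, 0.045], [0.119, 0.046], [0.12, 0.043], [0.12, 0.045], [0.121, 0.045], [0.122, 0.045], [0.123, 0.047], [0.123, 0.045], [0.124, 0.046], [0.124, 0.046]]
travel [[0.0, 0.02, -0.31], [0.0, 0.02, -0.31], [0.0, 0.02, -0.31], [0.0, 0.03, -0.31], [0.0, 0.02, -0.3], [0.1, 0.29, 0.0], [0.05, 0.3, 0.0], [0.0, 0.31, 0.0], [-0.05, 0.3, 0.0], [-0.09, 0.3, 0.0]] yaw [np.float64(-0.0), np.float64(-0.0), np.float64(-0.0), np.float64(-0.0), np.float64(-0.0), np.float64(-0.051), np.float64(-0.051), np.float64(-0.051), np.float64(-0.051), np.float64(-0.051)]
travel [[-0.14, 0.27, 0.0], [-0.11, 0.17, 0.01], [-0.13, 0.16, 0.01], [-0.14, 0.14, 0.01], [-0.15, 0.13, 0.01], [-0.17, 0.12, 0.01], [-0.18, 0.1, 0.01], [-0.18, 0.08, 0.01], [-0.19, 0.06, 0.01], [-0.005, -0.001, 0.0]] yaw [np.float64(-0.052), np.float64(-0.03), np.float64(-0.03), np.float64(-0.03), np.float64(-0.031), np.float64(-0.03), np.float64(-0.031), np.float64(-0.03), np.float64(-0.031), np.float64(0.0)]
end [ 0.5556 -0.1902  0.16  ] 98.76
```

The stop's inner face is at U≈0.112 and the pin fronts at about −0.0125, so the seated plate's centre lies near (0.5565,−0.190). Carrying it over, above the rails.

Request:
jog_arm --pt "0.0 0.02 -0.2" --pt "0.0 0.02 -0.31" --pt "0.0 0.02 -0.31" --pt "0.0 0.03 -0.31" --pt "0.0 0.02 -0.4" --pt "0.1 0.29 0.0" --pt "0.05 0.3 0.0" --pt "0.0 0.31 0.0" --pt "-0.05 0.3 0.0" --pt "-0.09 0.3 0.0" --yaw '[0,0,0,0,0,-0.051,-0.051,-0.051,-0.051,-0.051]'

```text
t: 23.42
tcp_pos: [0.5137, -0.0829, 0.1639]
tcp_rot: [-180.0, 0.0, 46.0]
force: [0.3, -0.4, -2.3]
opening: 0.0065
```

Request:
jog_arm --pt "-0.14 0.27 0.0" --pt "-0.11 0.17 0.01" --pt "-0.13 0.16 0.01" --pt "-0.14 0.14 0.01" --pt "-0.15 0.13 0.01" --pt "-0.17 0.12 0.01" --pt "-0.18 0.1 0.01" --pt "-0.18 0.08 0.01" --pt "-0.19 0.06 0.01" --pt "0 0 0" --yaw '[-0.052,-0.03,-0.03,-0.03,-0.031,-0.03,-0.031,-0.03,-0.031,0]'

```text
t: 24.68
tcp_pos: [0.5547, -0.1907, 0.1589]
tcp_rot: [-180.0, 0.0, 98.6]
force: [0.2, 0.2, -3.5]
opening: 0.0065
```

Run:
```python
from h import *
st()
plan([(.5565,-.1901,.135,98.7,4)])
a=np.radians(8.7); A=np.array([np.cos(a),np.sin(a)]); B=np.array([-A[1],A[0]])
ims=[]
for n in("side","top"):
    c,P,f=grab(n); z=P[...,2]; Q=P[...,:2]-np.array([.5635,-.189]); U=Q@A; V=Q@B
    m=(U>.02)&(U<.12)&(abs(V)<.03)&(z>.1)&(z<.14)   # arm top
    if m.sum()>20:
        print(n,m.sum(),"arm top z-fit",np.polyfit(U[m],z[m],1).round(4),"Ulim",np.percentile(U[m],[1,99]).round(4),[np.percentile(V[m&(U>q)&(U<q+.03)],[3,50,97]).round(4).tolist() for q in(.02,.05,.08)])
    ims.append(c)
cv2.imwrite("pics/a6.png",np.hstack([cv2.resize(ims[0][180:330,220:370],(400,400)),cv2.resize(ims[1][130:250,270:390],(400,400))]))
```

```text
24.675 [ 0.5547 -0.1907  0.1589] [-1.7997e+02  2.0000e-02  9.8640e+01] F [ 0.2  0.2 -3.5] q [-15.3  19.8  36.5  97.3 -12.6  67.1  33.2] open 0.0065
travel [[0.0, 0.01, 0.1], [0.0, 0.01, 0.1], [0.0, 0.01, 0.1], [0.0, 0.0, 0.1]] yaw [np.float64(-0.0), np.float64(-0.0), np.float64(-0.0), np.float64(-0.0)]
end [ 0.5565 -0.1904  0.1349] 98.64
side 609 arm top z-fit [0.0127 0.1148] Ulim [0.021  0.1057] [[-0.0183, -0.0135, 0.0061], [-0.0181, -0.0139, 0.005], [-0.018, -0.0119, 0.0049]]
top 274 arm top z-fit [0.0104 0.1171] Ulim [0.0212 0.1046] [[-0.006, 0.0063, 0.012], [-0.012, 0.0013, 0.0114], [-0.0127, -0.0002, 0.0111]]
```

View pics/a6.png

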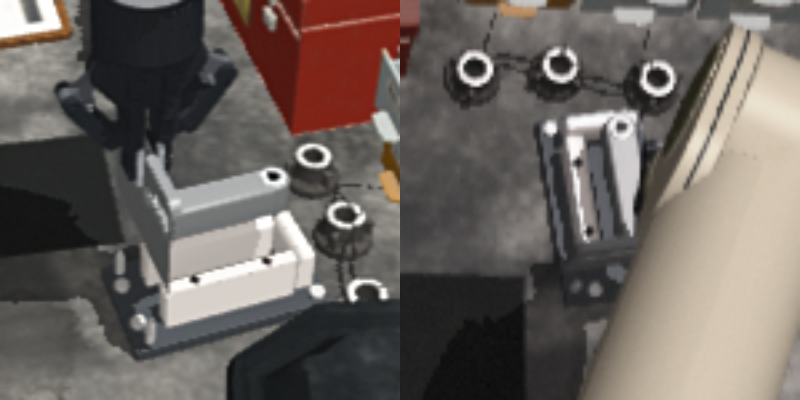

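The bracket is above the nest with its arm along the channel (side view arm (225,195); top view tip (622,125)). The arm looks about 2 mm to −V of the channel centre, so I'll shift it, lower to just above the rails, and re-check.

Request:
jog_arm --pt "0.02 0.01 0.1" --pt "0.01 0.01 0.1" --pt "0.0 0.01 0.1" --pt "0.0 0.0 0.1" --pt "0 0 0" --pt "0 0 0" --yaw '[0,0,0,0,0,0]'

```text
t: 25.52
tcp_pos: [0.5567, -0.1879, 0.1348]
tcp_rot: [180.0, 0.0, 98.7]
force: [-0.3, -0.6, -2.6]
opening: 0.0066
```

Run:
```python
from h import *
st()
a=np.radians(8.7); A=np.array([np.cos(a),np.sin(a)]); B=np.array([-A[1],A[0]])
p=np.array(env.observe()["tcp_pos"])[:2]-np.array([.5635,-.189]); print("tcp U,V",(p@A).round(4),(p@B).round(4))
for n in("side","top"):
    P=np.mean([grab(n)[1] for _ in range(4)],0); z=P[...,2]; Q=P[...,:2]-np.array([.5635,-.189]); U=Q@A; V=Q@B
    m=(U>.035)&(U<.098)&(abs(V)<.03)&(z>.075)&(z<.12); zt=np.percentile(z[m],85)
    m&=(z>zt-.005); 
    print(n,m.sum(),"zt",zt.round(4),"fit",np.polyfit(U[m],z[m],1).round(4),[np.percentile(V[m&(U>q)&(U<q+.02)],[2,50,98]).round(4).tolist() for q in(.035,.055,.075)])
    m=(abs(V)<.02)&(U>.06)&(U<.13)&(z>zt-.005)&(z<zt+.006); print("  tip U",np.percentile(U[m],99).round(4))
    d=np.load(n+"0.npz"); P=d["P"]; z=P[...,2]; Q=P[...,:2]-np.array([.5635,-.189]); U=Q@A; V=Q@B
    m=(U>.02)&(U<.1)&(abs(V)<.04)&(z>.046)&(z<.058)
    print("  rails",[np.percentile(V[m&s],[2,98]).round(4).tolist() for s in(V<0,V>0)])
```

```text
25.525 [ 0.5567 -0.1879  0.1348] [179.99   0.    98.75] F [-0.3 -0.6 -2.6] q [-15.   21.4  35.9  98.6 -13.7  64.5  33.8] open 0.0066
tcp U,V -0.0066 0.0021
side 296 zt 0.0963 fit [0.0035 0.0952] [[-0.0144, -0.0051, 0.0089], [-0.0144, -0.0047, 0.0093], [-0.014, -0.0051, 0.0086]]
  tip U 0.1094
  rails [[-0.0328, -0.0187], [0.0127, 0.0296]]
top 177 zt 0.0965 fit [0.0031 0.0948] [[-0.005, 0.0041, 0.012], [-0.0108, 0.0023, 0.0128], [-0.0111, 0.0008, 0.0124]]
  tip U 0.1063
  rails [[-0.0289, -0.0129], [0.0162, 0.0308]]
```

The arm now agrees with the channel centre within 0.5 mm in both cameras. Lowering gently in stages.

Request:
jog_arm --pt "0.007 0 0.06" --pt "0 0 0.06" --pt "0 0 0.06" --pt "0 0 0.06" --pt "0 0 0.05" --pt "0 0 0.05" --pt "0 0 0" --yaw '[0,0,0,0,0,0,0]'

```text
t: 26.8
tcp_pos: [0.5564, -0.1873, 0.1141]
tcp_rot: [-180.0, -0.0, 98.8]
force: [0.1, -0.2, -3.2]
opening: 0.0066
```

Request:
jog_arm --pt "0 0 0.04" --pt "0 0 0.04" --pt "0 0 0" --yaw '[0,0,0]'

```text
t: 27.18
tcp_pos: [0.5564, -0.1873, 0.1093]
tcp_rot: [-180.0, -0.0, 98.8]
force: [-0.4, 0.2, -2.9]
opening: 0.0063
```

Request:
jog_arm --pt "0 0 0.05" --pt "0 0 0.05" --pt "0 0 0.05" --pt "0 0 0" --yaw '[0,0,0,0]'

```text
t: 27.68
tcp_pos: [0.5564, -0.1873, 0.1001]
tcp_rot: [-180.0, -0.0, 98.8]
force: [0.0, 0.3, -3.4]
opening: 0.0064
```

Request:
jog_arm --pt "0 0 0.04" --pt "0 0 0.04" --pt "0 0 0.04" --pt "0 0 0" --yaw '[0,0,0,0]'

```text
t: 28.18
tcp_pos: [0.5564, -0.1873, 0.093]
tcp_rot: [-180.0, -0.0, 98.8]
force: [-0.7, -0.1, -3.3]
opening: 0.0064
```

Request:
jog_arm --pt "0 0 0.04" --pt "0 0 0.04" --pt "0 0 0.04" --pt "0 0 0.03" --pt "0 0 0" --yaw '[0,0,0,0,0]'

```text
t: 28.8
tcp_pos: [0.5565, -0.1873, 0.0841]
tcp_rot: [-180.0, -0.0, 98.8]
force: [-0.8, -0.6, -2.6]
opening: 0.006
```

Request:
jog_arm --pt "0 0 0.02" --pt "0 0 0.01" --pt "0 0 0" --yaw '[0,0,0]'

```text
t: 29.18
tcp_pos: [0.5566, -0.1873, 0.0825]
tcp_rot: [180.0, -0.0, 98.8]
force: [0.9, -0.9, -3.5]
opening: 0.0063
```

Request:
jog_arm --pt "0 0 0.015" --pt "0 0 0.01" --pt "0 0 0" --yaw '[0,0,0]'

```text
t: 29.55
tcp_pos: [0.5565, -0.1873, 0.0809]
tcp_rot: [-180.0, -0.0, 98.8]
force: [0.7, 0.1, -3.3]
opening: 0.006
```

Request:
jog_arm --pt "0 0 0.01" --pt "0 0 0.005" --pt "0 0 0" --yaw '[0,0,0]'

```text
t: 29.92
tcp_pos: [0.5566, -0.1874, 0.0805]
tcp_rot: [180.0, -0.0, 98.8]
force: [-4.1, 0.4, 3.6]
opening: 0.0066
```

Contact at TCP z 0.0805, against a predicted 0.0804 for fully home. Releasing and rising.

Request:
jog_arm --pt "0 0 0" --pt "0 0 0" --pt "0 0 0" --pt "0 0 0" --pt "0 0 0" --yaw '[0,0,0,0,0]' --fingers 0.2

```text
t: 30.55
tcp_pos: [0.5566, -0.1874, 0.0801]
tcp_rot: [180.0, -0.0, 98.8]
force: [1.3, 0.4, -0.9]
opening: 0.0512
```

Request:
jog_arm --pt "0 0 -0.1" --pt "0 0 -0.3" --pt "0 0 -0.5" --pt "0 0 -0.6" --pt "0 0 -0.6" --pt "0 0.5 -0.3" --pt "0 -0.8 0" --pt "0 -0.8 0" --pt "0 -0.8 0" --pt "0 0 0" --yaw '[0,0,0,0,0,0,0,0,0,0]'

```text
t: 31.8
tcp_pos: [0.4414, -0.2061, 0.2255]
tcp_rot: [179.8, -0.1, 98.6]
force: [0.7, -0.7, 0.4]
opening: 0.0512
```

Run:
```python
from h import *
st()
a=np.radians(8.7); A=np.array([np.cos(a),np.sin(a)]); B=np.array([-A[1],A[0]]); ims=[]
for n in("side","top"):
    c,P,f=grab(n); ims.append(c); z=P[...,2]; Q=P[...,:2]-np.array([.5635,-.189]); U=Q@A; V=Q@B
    m=(U>.02)&(U<.1)&(abs(V)<.008)&(z>.02)&(z<.06); print(n,"arm top z",m.sum(),np.median(z[m]).round(4),np.polyfit(U[m],z[m],1).round(4))
    m=(U>-.03)&(U<.01)&(abs(V)<.08)&(z>.09)&(z<.12); print("  plate top",m.sum(),np.median(z[m]).round(4) if m.any() else "", np.percentile(U[m],[2,98]).round(4) if m.any() else "",np.percentile(V[m],[2,98]).round(4) if m.any() else "")
    x,y=P[...,0],P[...,1]; b=c[...,0].astype(int)-c[...,2]
    m=(b>40)&(x>.48)&(x<.56)&(y>.25)&(y<.4)&(z>.09)&(z<.115); print("  blue arm",m.sum(),np.median(P[m],0).round(4))
cv2.imwrite("pics/a7.png",np.hstack([cv2.resize(ims[0][90:340,170:370],(400,500)),cv2.resize(ims[1][130:255,270:370],(400,500))]))
```

```text
31.8 [ 0.4414 -0.2061  0.2255] [ 1.7984e+02 -1.1000e-01  9.8560e+01] F [ 0.7 -0.7  0.4] q [-19.2   0.6  39.8 106.9  -0.6  72.5  29.3] open 0.0512
side arm top z 204 0.0419 [0.0103 0.0412]
  plate top 259 0.1005 [-0.0092 -0.0009] [-0.0625  0.0533]
  blue arm 77 [0.5451 0.3131 0.0993]
top arm top z 153 0.041 [0.0142 0.04  ]
  plate top 158 0.0995 [-0.0111 -0.0028] [-0.0561  0.0604]
  blue arm 189 [0.5337 0.3218 0.1006]
```

View pics/a7.png

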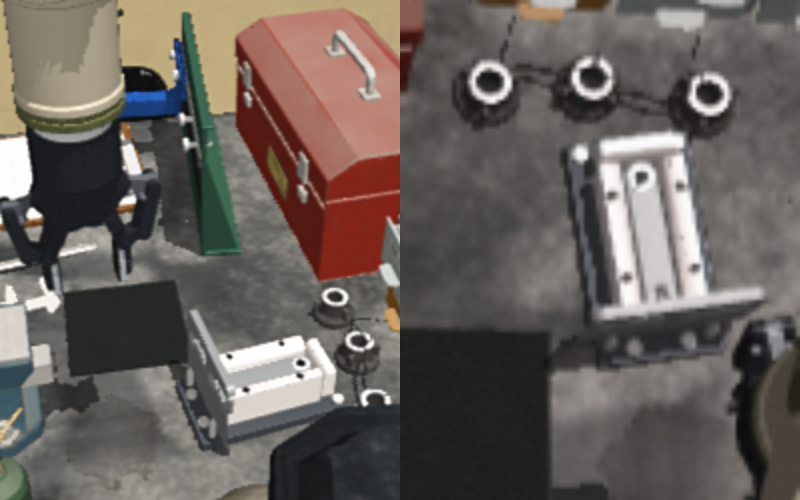

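The bracket sits level between the rails (top view, arm (650,235); side view, plate (210,380)): arm top 0.0415 m against 0.042 expected, plate top 0.100 m against 0.102. Blue still hangs at its original height, and the robot is clear.

```bash
python3 -c "
from h import *
print(env.finish_job()); st()"
```

```text
the job is handed in; nothing more can be done
None
the job is handed in; nothing more can be done
```

The bare bracket is off the panel and sitting in the nest. I handed the job in at about 32 s of the 72 s allowed.

- **Off the panel:** I lifted it about 14 mm and slid it to +y until the screws touched the holes' far side, at 37 mm and about 5 N. I then backed off 6.5 mm and pulled it off with no measurable resistance.
- **On the mat:** I stood it upright with its arm to −y, not the −x your notes mention, because joint 7 could not make the half-turn in one hold. Contact with the mat reached 16 N. I let go and took it again by the plate's top edge.
- **Into the nest:** I lowered it with no side force until it touched at a tool height of 80.5 mm (80.4 mm predicted), with about 7 N of contact, then let go and moved clear.

**Last checks:**
- The arm's top measured 41–42 mm (42 expected) and the plate's top 99.5–100.5 mm (102 expected).
- The arm lies in the channel between the rails in both views.
- The blue bracket still hangs at its original height.
- The gripper touches nothing.

**Disagreements:**
- The two cameras differ by 2–4 mm sideways; I used their average, which matched where the gripper closed.
- The seated arm reads 0.6–0.8° higher towards its tip. I put that down to depth noise, since a similar slope showed while it was held level.

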